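Wedge the rocking dial gauge stand

ROBOT

A 7-joint arm with a two-finger parallel gripper is mounted at the origin on a cart in front of the work surface, level with it; the furniture and walls round the work are solid. World frame = base frame: x ahead of the robot, y to its left, z up, the work surface at z = 0. Lengths are in m, angles in degrees, forces in N, time in s.
With the tool pointing down it reaches from about 0.425 to 0.875 m from the base axis. Payload 4.7 kg.
Tool frame: the origin (TCP) lies at the very end of the fingers, on their centre line; the grasp point (between the pads) lies 19 mm behind it (env.grip_point_offset is the distance from the TCP to the grasp point, in m); z points along the fingers, y is the line along which they close (so a half turn about z gives the same grasp; the last joint's range is limited). The gripper opens to 87 mm and grips with 3 to 60 N. Pads are 19 mm wide; open, the fingers measure 117 mm over their backs; the gripper's body (75 mm by 190 mm) begins 51 mm behind the grasp point.
Start: joints at [72.771, 18.392, -4.016, 83.108, 1.295, 78.541, -3.26], TCP at [0.201, -0.618, 0.223] pointing down, gripper open.
Joint ranges: [-163.93, 163.93], [-17.29, 119.83], [-79.2, 71.16], [3.27, 140.29], [-89.18, 269.18], [5.43, 117.66], [-154.24, 154.24]. Speed limits (degrees/s): [147.25, 147.25, 180, 180, 180, 180, 180].

INTERFACE

Orientations are given as [roll, pitch, yaw] about the fixed x, y, z axes, in that order (R = Rz(yaw) Ry(pitch) Rx(roll)).
In Python, from cell import env gives the robot as it stands.
- The arm moves only by the tool jog_arm, never from a script. Its argument "motion" is a list of rows, each an object of numbers: "x", "y", "z": the shift along the tool's x, y, z in cm; "ax", "ay", "az": the turn, a rotation vector about the tool's x, y, z in degrees. In form: [{"x": .., "y": .., "z": .., "ax": .., "ay": .., "az": ..}, ...]. A call has exactly 5 rows; each row shifts and turns the commanded pose from where the row before left it, along the tool's axes as they then stand; what a row does not reach is not made up. A row lasts 1/10 s, in which the tool goes at most 50 mm and 8.59 degrees, less where a joint would pass 70% of its speed; a pose out of reach is approached as far as the arm can. A call is refused whole if a number of a shift passes 5 or a number of a turn 8.59, either way. A call with a gripper value outside its range is refused whole. "claw" is the gripper command: -1 is shut, 1 is fully open, values between are in proportion, set as the call begins (left out, the last holds). The fingers move at their own pace and stop on an object; "squeeze" is the grip in N (left out, the last holds). Time passes only in rows, so rows that do not move let the fingers close, or fill a call up. It gives the time, the measured TCP pose, the force, the opening and the grip force at its end, in the units of the state.
- env.get_obs(): the state, without advancing time (a new reading comes with each control period).
- env.read_camera(name): name is "scene" or "top"; returns the picture (400x640x3 uint8, red, green, blue); there is no depth.
- env.camera_params(name): a dict with "fx", "fy", "cx", "cy" (pixels), "k1" (the pictures are not rectified: a ray, as slopes to the right and down, at radius r is drawn at 1 + k1 r^2 times it, then the intrinsics apply), "extrinsics" (4x4, takes a point from world to camera coordinates). Camera axes: x right, y up, looking along -z (the intrinsics and any distortion apply to the point x, -y, -z); pixel columns grow to the right and rows downward; lengths in m; the calibration is good to about 2 mm. A picture is of the moment at which its call begins. camera_params takes no time and is no camera call.
- env.sign_off(): hands the job in; it is judged then, once.
The state is a dict: "time_s": time; "qpos": joint angles; "joint_velocities": joint speeds; "effort": joint torques, N m; "tool_pos": TCP position; "tool_rot": TCP orientation; "force": force on the tool from outside, world axes, zero at the start; "wrist_torque": the same for the moment, N m; "grip_width": finger opening in m; "grasp_force": force on a finger pad.
Only numpy, scipy, OpenCV 4.12 (cv2) and the standard library are available. Lean on these libraries where they do the work, as an engineer would, in place of code of your own. Each camera call takes 0.05 s, during which the arm holds its last target. There are 200 camera calls.

TASK

The dial gauge stand rocks, because the foot under its blue pad is too short and hangs clear of the worktop. Using only the fingertips, push the orange wedge along the worktop, thin end first, under that foot until it sits snug and carries the foot while the stand stays level on its other feet; then press down firmly on the blue pad from above to prove that the stand no longer rocks, and let go. Do not pick up the wedge or the stand, do not shove the stand out of its place, and leave the brass block, the loupe and the ball bearing alone.

Things in the scene. Friction and masses are not known exactly. Their poses are not given: they have to be found in the camera images.
- stand: Grey loose dial gauge stand, about 1.5 kg. Origin on the worktop under the centre of its base plate, 140 (x) x 130 (y) mm, underside 22, top 40 mm above the worktop. Black feet (radius 11 mm) at x +-55, y +-50 mm. Column at (44, 32) mm and dial (radius 21 mm) over (0, 2) mm, both up to 106 mm high. About 10 N sideways shifts it.
- short_foot (a point): Centre of the underside of the short foot, at stand x = -55, y = -50 mm, hanging 7 mm over the worktop; axes as the stand's. Unwedged, 2 to 3 N down on this corner rocks the stand by 0.09 rad.
- pad_top (a point): Centre of the top face of the blue round pad (radius 17 mm, 6 mm thick) on the plate's corner over the short foot, at stand (-52, -47) mm, 46 mm above the worktop. Place to press, 5 to 20 N straight down.
- wedge: Loose orange wedge, 70 (x) x 40 (y) mm, about 80 g. Origin at the centre of its underside. Thin end at its +x, towards the short foot and 10 to 40 mm short of it, in line within 8 mm and 0.08 rad: push it along the stand's +x. Top rises from 2 mm at x = +35 to 13 mm at x = -23; behind that a heel 18 mm high, back face at x = -35 mm.
- wedge_heel (a point): Centre of the wedge's upright back face (40 x 18 mm), 9 mm up: push here. It slides with under 1.5 N. It meets the foot when the wedge's origin is about 19 mm before the foot's centre; the push then rises by several N within a few mm, each 5 mm more lifts the foot 1 mm, and it stays by friction.
- brass_block: Loose brass block, 30 x 50 x 20 mm, origin at the centre of its underside; a bystander beside the wedge.
- loupe: Loose folding loupe, 25 x 55 x 12 mm, origin at the centre of its underside; a bystander beside the stand.
- ball_bearing: Loose ball bearing, 47 mm across, 14 mm high, origin at the centre of its underside; a bystander beside the stand.
There are look-alikes about, which are no part of the job. There is more than one size of the wedge; the one meant has the size given above.

How it is judged:
By the outcome, as a careful person would: the job done as asked, in the order asked, and still so for the second after the job is handed in, with the robot touching nothing.
It also fails if it takes over 45 s, if anything falls off the work surface, if the arm or the gripper's body presses on something with over 40 N, if the wrist force passes 120 N, or if a joint passes its speed limit or range.

## Working session

There is one attempt and no reset: what is moved stays moved. The work goes in short steps, Python scripts to look and compute and a tool call to move; the robot and the scene stay as the last step left them, time stands still between calls to the robot, and variables do not carry over. Pictures are saved under pics/ and viewed, at most 10 in all, crops included, and the job is handed in when it is done.

Besides the shell and the picture viewer there is one more tool, called after "Call:" as name(argument=value, ...), one argument or row to a line, values as JSON. jog_arm: Moves the arm, as the interface text tells. Its arguments: {"type":"object","properties":{"motion":{"type":"array"},"claw":{"type":"number"},"squeeze":{"type":"number"}},"required":["motion"]}

```bash
mkdir -p pics
python3 - <<'E'
from cell import env
import cv2
for n in("scene","top"):
    cv2.imwrite(f"pics/{n}0.png",env.read_camera(n)[:,:,::-1]); p=env.camera_params(n); print(n,p)
o=env.get_obs(); print(o)
E
```

```text
scene {'fx': 510.3729834496578, 'fy': 510.3729834496578, 'cx': 330.1871035355702, 'cy': 193.85253439498192, 'k1': -0.03412649869625687, 'extrinsics': array([[-0.90793996, -0.41905889, -0.00588834,  0.31135999],
       [ 0.23303028, -0.51646545,  0.82399049, -0.31739452],
       [-0.34834166,  0.74676173,  0.56657303, -0.71624505],
       [ 0.        ,  0.        ,  0.        ,  1.        ]])}
top {'fx': 477.6737427779817, 'fy': 477.6737427779817, 'cx': 323.33124597167813, 'cy': 195.16322397961434, 'k1': -0.08677452840511284, 'extrinsics': array([[ 0.02229635, -0.99973808,  0.00516254, -0.31228392],
       [ 0.99371683,  0.02272798,  0.10959152, -0.48832401],
       [-0.10968015,  0.00268661,  0.9939633 , -0.908545  ],
       [ 0.        ,  0.        ,  0.        ,  1.        ]])}
{'time_s': 0.1, 'qpos': array([72.76911995, 18.43607753, -4.01420439, 83.16862394,  1.29625179,
       78.54265492, -3.26039694]), 'joint_velocities': array([-0.06915144, -0.03662855, -0.08103026, -0.15823003, -0.02202764,
        0.03327088,  0.11413664]), 'effort': array([ 1.59946276e-04, -4.92570627e+01, -4.05586381e-01, -3.13399637e+01,
       -6.42112247e-02,  3.95785714e-02,  7.36121274e-05]), 'tool_pos': array([ 0.20105117, -0.61758577,  0.22155016]), 'tool_rot': array([-1.79897944e+02,  7.22788927e-03,  1.80390903e+01]), 'force': array([ 0.08259994,  0.55310107, -0.20341749]), 'wrist_torque': array([-0.02811677, -0.04993716, -0.07034883]), 'grasp_force': 0.0, 'grip_width': 0.08722294210340609}
```

View pics/top0.png

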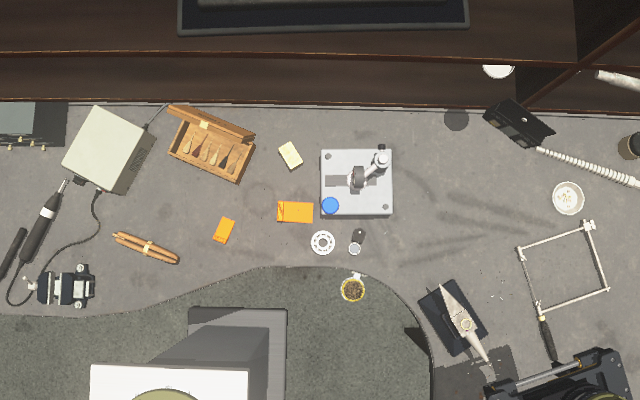

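View pics/scene0.png

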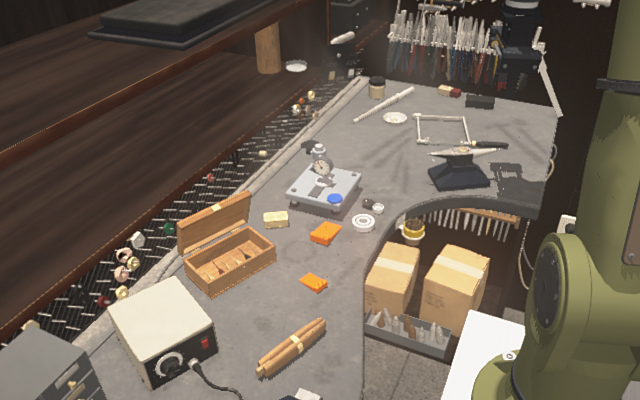

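The top view shows the stand plate around (356,183), the blue pad at (330,205), and the full-size wedge at (295,212) with its heel to the left. The small orange look-alike is at (224,230), the brass block at (290,155), the bearing at (322,242) and the loupe at (357,240). The push direction is image right, about world -y.

```bash
cat > h.py <<'E'
import numpy as np, cv2
from cell import env
def ray(n,px,z):
    p=env.camera_params(n);K=np.array([[p['fx'],0,p['cx']],[0,p['fy'],p['cy']],[0,0,1]])
    u=cv2.undistortPoints(np.array(px,float).reshape(-1,1,2),K,np.array([p['k1'],0,0,0,0])).reshape(-1,2)
    R,t=p['extrinsics'][:3,:3],p['extrinsics'][:3,3];C=-R.T@t
    d=np.c_[u[:,0],-u[:,1],-np.ones(len(u))]@R
    return C+d*((np.broadcast_to(z,len(u))-C[2])/d[:,2])[:,None]
def blob(m,x0,y0,x1,y1):
    k=np.zeros_like(m);k[y0:y1,x0:x1]=m[y0:y1,x0:x1]
    return max(cv2.findContours(k,cv2.RETR_EXTERNAL,cv2.CHAIN_APPROX_NONE)[0],key=cv2.contourArea)
def cen(c): M=cv2.moments(c);return M['m10']/M['m00'],M['m01']/M['m00']
def wedge(im):
    c=blob(cv2.inRange(cv2.cvtColor(im,cv2.COLOR_RGB2HSV),(8,150,80),(24,255,255)),265,185,345,235)
    b=cv2.boxPoints(cv2.minAreaRect(c));b=b[np.argsort(b[:,0])]
    return c,b
E
python3 - <<'E'
from h import *
np.set_printoptions(precision=4,suppress=True)
im=env.read_camera("top");hsv=cv2.cvtColor(im,cv2.COLOR_RGB2HSV)
bm=cv2.inRange(hsv,(100,120,80),(125,255,255));c=blob(bm,310,185,350,225)
print("pad top",ray("top",[cen(c)],.046))
s=env.read_camera("scene");cs=blob(cv2.inRange(cv2.cvtColor(s,cv2.COLOR_RGB2HSV),(100,120,80),(125,255,255)),315,180,355,215)
print("pad scene",ray("scene",[cen(cs)],.045))
c,b=wedge(im);print("wedge px",b);w=ray("top",b,[.018,.018,.001,.001]);print(w)
g=cv2.inRange(hsv,(0,0,140),(180,45,255));c2=blob(g|bm,312,140,402,222);b2=cv2.boxPoints(cv2.minAreaRect(c2));P=ray("top",b2,.04);print("plate",b2,P,P.mean(0))
p=env.camera_params("top")['extrinsics'];print("C",-p[:3,:3].T@p[:3,3])
cv2.drawContours(im,[c],-1,(0,255,0),1);cv2.drawContours(im,[c2],-1,(255,0,0),1)
cv2.imwrite("pics/ov.png",cv2.resize(im[130:260,255:415,::-1],None,fx=4.5,fy=4.5,interpolation=0))
E
```

```text
pad top [[ 0.4743 -0.3139  0.046 ]]
pad scene [[ 0.4768 -0.3112  0.045 ]]
wedge px [[276.3172 220.6069]
 [277.4862 200.7345]
 [311.7242 222.6897]
 [312.8931 202.8172]]
[[ 0.4438 -0.2097  0.018 ]
 [ 0.4832 -0.2108  0.018 ]
 [ 0.4422 -0.2792  0.001 ]
 [ 0.4822 -0.2806  0.001 ]]
plate [[312. 221.]
 [312. 140.]
 [401. 140.]
 [401. 221.]] [[ 0.4434 -0.2805  0.04  ]
 [ 0.6022 -0.2765  0.04  ]
 [ 0.6065 -0.4515  0.04  ]
 [ 0.4472 -0.452   0.04  ]] [ 0.5248 -0.3651  0.04  ]
C [ 0.3926 -0.2987  0.9582]
```

View pics/ov.png

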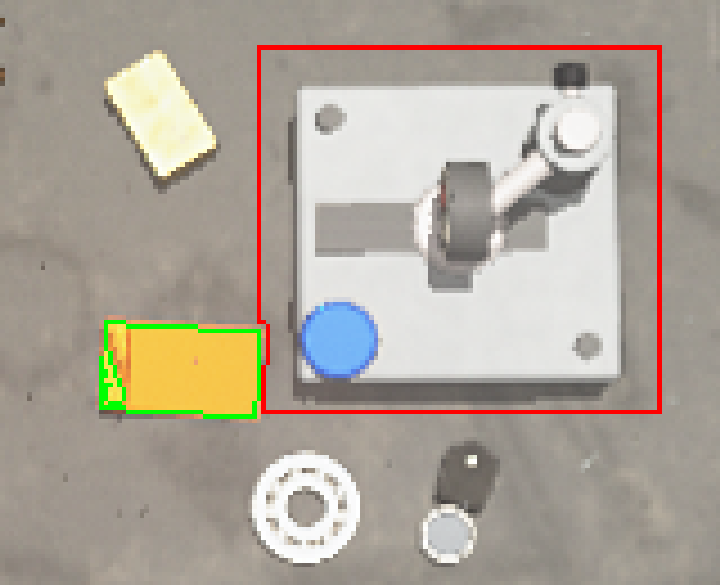

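The crop shows the wedge contour is good, with the heel at left. My plate mask leaked, so I'll take the plate corners by eye: (321,149), (392,149), (393,213.6), (321.4,214.4).

Run:
```python
from h import *
np.set_printoptions(precision=4,suppress=True)
P=ray("top",[(321.2,149.3),(392.1,149.3),(392.8,213.6),(321.6,214.3)],.04)[:,:2]
print(P,P.mean(0),[np.linalg.norm(P[i]-P[i-1]) for i in range(4)])
ex=(P[1]+P[2]-P[0]-P[3]);ex/=np.linalg.norm(ex);ey=P[0]+P[1]-P[2]-P[3];ey/=np.linalg.norm(ey)
yw=np.degrees(np.arctan2(ex[1],ex[0]));yv=np.degrees(np.arctan2(-ey[0],ey[1]));print("yaw",yw,yv)
a=np.radians((yw+yv)/2);e=np.array([np.cos(a),np.sin(a)]);f=np.array([-e[1],e[0]])
print("foot",P.mean(0)-.055*e-.05*f,"pad",P.mean(0)-.052*e-.047*f)
o=env.get_obs();print(o['tool_pos'],o['tool_rot'])
```

```text
[[ 0.584  -0.295 ]
 [ 0.5874 -0.434 ]
 [ 0.4611 -0.436 ]
 [ 0.4567 -0.2986]] [ 0.5223 -0.3659] [np.float64(0.1273330376754497), np.float64(0.13904283590334235), np.float64(0.12631207861720078), np.float64(0.13748153384852957)]
yaw -88.38030954226625 -88.69909979732743
foot [ 0.471  -0.3122] pad [ 0.474  -0.3151]
[ 0.2011 -0.6177  0.2218] [-179.9292    0.0043   18.0374]
```

```bash
cat >> h.py <<'E'
def plan(tx,ty,tz,yaw,n):
    o=env.get_obs();p=o['tool_pos'].copy();y=o['tool_rot'][2];d=(np.array([tx,ty,tz])-p)/n;dy=(yaw-y)/n
    for i in range(n):
        a=np.radians(y+dy*i);print(dict(x=round(100*(d[0]*np.cos(a)+d[1]*np.sin(a)),2),y=round(100*(d[0]*np.sin(a)-d[1]*np.cos(a)),2),z=round(-100*d[2],2),az=round(-dy,2)))
E
python3 -c "
from h import *
plan(.464,-.185,.10,91.5,15)"
```

```text
{'x': np.float64(2.56), 'y': np.float64(-2.2), 'z': np.float64(0.81), 'az': np.float64(-4.9)}
{'x': np.float64(2.74), 'y': np.float64(-1.97), 'z': np.float64(0.81), 'az': np.float64(-4.9)}
{'x': np.float64(2.9), 'y': np.float64(-1.73), 'z': np.float64(0.81), 'az': np.float64(-4.9)}
{'x': np.float64(3.03), 'y': np.float64(-1.48), 'z': np.float64(0.81), 'az': np.float64(-4.9)}
{'x': np.float64(3.15), 'y': np.float64(-1.21), 'z': np.float64(0.81), 'az': np.float64(-4.9)}
{'x': np.float64(3.24), 'y': np.float64(-0.94), 'z': np.float64(0.81), 'az': np.float64(-4.9)}
{'x': np.float64(3.31), 'y': np.float64(-0.66), 'z': np.float64(0.81), 'az': np.float64(-4.9)}
{'x': np.float64(3.35), 'y': np.float64(-0.38), 'z': np.float64(0.81), 'az': np.float64(-4.9)}
{'x': np.float64(3.37), 'y': np.float64(-0.09), 'z': np.float64(0.81), 'az': np.float64(-4.9)}
{'x': np.float64(3.37), 'y': np.float64(0.2), 'z': np.float64(0.81), 'az': np.float64(-4.9)}
{'x': np.float64(3.34), 'y': np.float64(0.49), 'z': np.float64(0.81), 'az': np.float64(-4.9)}
{'x': np.float64(3.29), 'y': np.float64(0.77), 'z': np.float64(0.81), 'az': np.float64(-4.9)}
{'x': np.float64(3.21), 'y': np.float64(1.05), 'z': np.float64(0.81), 'az': np.float64(-4.9)}
{'x': np.float64(3.11), 'y': np.float64(1.32), 'z': np.float64(0.81), 'az': np.float64(-4.9)}
{'x': np.float64(2.98), 'y': np.float64(1.58), 'z': np.float64(0.81), 'az': np.float64(-4.9)}
```

Call:
jog_arm(
  motion=[
    {"x": 2.6, "y": -2.2, "z": 0, "az": -4.9},
    {"x": 2.7, "y": -2.0, "z": 0, "az": -4.9},
    {"x": 2.9, "y": -1.7, "z": 0, "az": -4.9},
    {"x": 3.0, "y": -1.5, "z": 0, "az": -4.9},
    {"x": 3.1, "y": -1.2, "z": 0, "az": -4.9},
  ],
  claw=-1,
)

```text
$.motion[0]: bad value
```

Call:
jog_arm(
  motion=[
    {"x": 3.2, "y": -0.9, "z": 0, "az": -4.9},
    {"x": 3.3, "y": -0.7, "z": 0, "az": -4.9},
    {"x": 3.3, "y": -0.4, "z": 0, "az": -4.9},
    {"x": 3.4, "y": -0.1, "z": 0, "az": -4.9},
    {"x": 3.4, "y": 0.2, "z": 0, "az": -4.9},
  ],
)

```text
$.motion[0]: bad value
```

Call:
jog_arm(
  motion=[
    {"x": 3.3, "y": 0.5, "z": 0, "az": -4.9},
    {"x": 3.3, "y": 0.8, "z": 0.5, "az": -4.9},
    {"x": 3.2, "y": 1.1, "z": 1, "az": -4.9},
    {"x": 3.1, "y": 1.3, "z": 2, "az": -4.9},
    {"x": 3.0, "y": 1.6, "z": 2, "az": -4.9},
  ],
)

```text
$.motion[0]: bad value
```

```bash
python3 -c "
from h import *
plan(.464,-.185,.03,91.5,4)"
```

```text
{'x': np.float64(9.6), 'y': np.float64(-8.25), 'z': np.float64(4.8), 'az': np.float64(-18.37)}
{'x': np.float64(11.71), 'y': np.float64(-4.81), 'z': np.float64(4.8), 'az': np.float64(-18.37)}
{'x': np.float64(12.63), 'y': np.float64(-0.87), 'z': np.float64(4.8), 'az': np.float64(-18.37)}
{'x': np.float64(12.26), 'y': np.float64(3.15), 'z': np.float64(4.8), 'az': np.float64(-18.37)}
```

All six keys are apparently required in each row.

Call:
jog_arm(
  motion=[
    {"x": 2.6, "y": -2.2, "z": 0, "ax": 0, "ay": 0, "az": -4.9},
    {"x": 2.7, "y": -2.0, "z": 0, "ax": 0, "ay": 0, "az": -4.9},
    {"x": 2.9, "y": -1.7, "z": 0, "ax": 0, "ay": 0, "az": -4.9},
    {"x": 3.0, "y": -1.5, "z": 0, "ax": 0, "ay": 0, "az": -4.9},
    {"x": 3.1, "y": -1.2, "z": 0, "ax": 0, "ay": 0, "az": -4.9},
  ],
  claw=-1,
)

```text
time_s: 0.7
tool_pos: [0.2888, -0.4729, 0.2224]
tool_rot: [-180.0, 0.0, 42.7]
force: [0.9, 0.3, 0.1]
grip_width: 0.0552
grasp_force: 0.0
```

Call:
jog_arm(
  motion=[
    {"x": 3.2, "y": -0.9, "z": 0, "ax": 0, "ay": 0, "az": -4.9},
    {"x": 3.3, "y": -0.7, "z": 0, "ax": 0, "ay": 0, "az": -4.9},
    {"x": 3.3, "y": -0.4, "z": 0, "ax": 0, "ay": 0, "az": -4.9},
    {"x": 3.4, "y": -0.1, "z": 0, "ax": 0, "ay": 0, "az": -4.9},
    {"x": 3.4, "y": 0.2, "z": 0, "ax": 0, "ay": 0, "az": -4.9},
  ],
)

```text
time_s: 1.2
tool_pos: [0.3759, -0.3284, 0.2226]
tool_rot: [180.0, 0.0, 67.3]
force: [0.7, -0.5, 0.7]
grip_width: 0.015
grasp_force: 0.0
```

Call:
jog_arm(
  motion=[
    {"x": 3.3, "y": 0.5, "z": 0, "ax": 0, "ay": 0, "az": -4.9},
    {"x": 3.3, "y": 0.8, "z": 0.5, "ax": 0, "ay": 0, "az": -4.9},
    {"x": 3.2, "y": 1.1, "z": 1, "ax": 0, "ay": 0, "az": -4.9},
    {"x": 3.1, "y": 1.3, "z": 2, "ax": 0, "ay": 0, "az": -4.9},
    {"x": 3.0, "y": 1.6, "z": 2, "ax": 0, "ay": 0, "az": -4.9},
  ],
)

```text
time_s: 1.7
tool_pos: [0.4643, -0.1848, 0.1674]
tool_rot: [179.9, 0.1, 91.8]
force: [0.9, 0.1, 0.8]
grip_width: 0.0005
grasp_force: 0.0
```

```bash
python3 -c "
from h import *
o=env.get_obs();print(o)
plan(.464,-.185,.03,91.5,4)"
```

```text
{'time_s': 1.7, 'qpos': array([ 48.56167935,   3.65015939, -30.8055094 , 107.40572703,
         2.03891715,  69.39480997,  18.89787247]), 'joint_velocities': array([-22.45062384,  17.63043743, -20.80474635,   8.6598398 ,
        10.31857516, -22.98220171,   1.71395754]), 'effort': array([ 1.74702164e+00, -3.24124396e+01, -3.47769437e-01, -3.01342392e+01,
       -3.30330441e-01,  6.56535700e-01, -4.34277405e-03]), 'tool_pos': array([ 0.4642999 , -0.18481115,  0.16736888]), 'tool_rot': array([1.79942690e+02, 6.29158097e-02, 9.18058551e+01]), 'force': array([0.86680662, 0.09941771, 0.81333535]), 'wrist_torque': array([-0.01767118, -0.11428069, -0.01814041]), 'grasp_force': 0.0, 'grip_width': 0.0004527918218612718}
{'x': np.float64(-0.0), 'y': np.float64(-0.01), 'z': np.float64(3.43), 'az': np.float64(0.08)}
{'x': np.float64(-0.0), 'y': np.float64(-0.01), 'z': np.float64(3.43), 'az': np.float64(0.08)}
{'x': np.float64(-0.0), 'y': np.float64(-0.01), 'z': np.float64(3.43), 'az': np.float64(0.08)}
{'x': np.float64(-0.0), 'y': np.float64(-0.01), 'z': np.float64(3.43), 'az': np.float64(0.08)}
```

Call:
jog_arm(
  motion=[
    {"x": 0, "y": 0, "z": 4, "ax": 0, "ay": 0, "az": 0},
    {"x": 0, "y": 0, "z": 4, "ax": 0, "ay": 0, "az": 0},
    {"x": 0, "y": 0, "z": 4, "ax": 0, "ay": 0, "az": 0},
    {"x": 0, "y": 0, "z": 2.5, "ax": 0, "ay": 0, "az": 0},
    {"x": 0, "y": 0, "z": 0.7, "ax": 0, "ay": 0, "az": 0},
  ],
)

```text
time_s: 2.2
tool_pos: [0.4611, -0.1848, 0.0126]
tool_rot: [-179.7, -0.2, 91.6]
force: [-0.0, 0.3, -1.3]
grip_width: 0.0005
grasp_force: 0.0
```

```bash
python3 -c "
from h import *
o=env.get_obs();print(o['tool_pos'],o['tool_rot'],o['force'])
im=env.read_camera('top');cv2.imwrite('pics/t1.png',cv2.resize(im[130:260,205:405,::-1],None,fx=4,fy=4))
"
```

```text
[ 0.46108417 -0.18481783  0.01264647] [-1.79712247e+02 -1.69905149e-01  9.16192628e+01] [-0.0403499   0.30886423 -1.28548416]
```

View pics/t1.png

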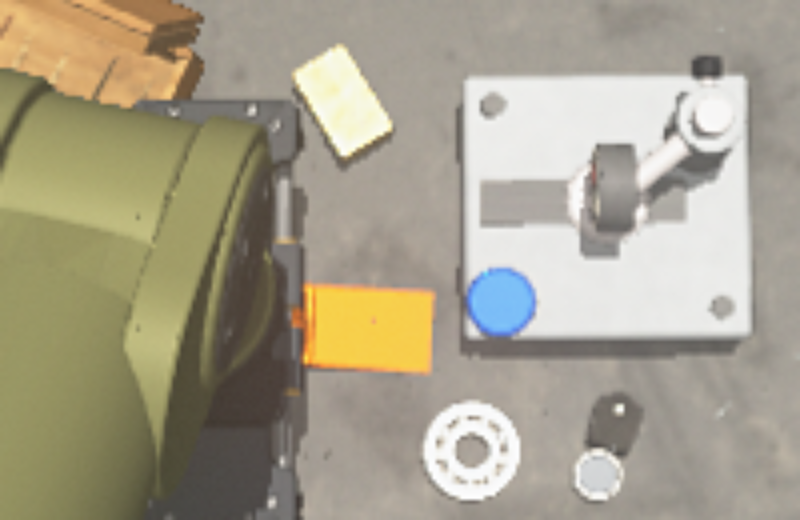

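Call:
jog_arm(
  motion=[
    {"x": 0, "y": 0.2, "z": 0.3, "ax": 0, "ay": 0, "az": 0},
    {"x": -0.6, "y": 0.1, "z": 0.1, "ax": 0, "ay": 0, "az": 0},
    {"x": -0.6, "y": 0, "z": 0, "ax": 0, "ay": 0, "az": 0},
    {"x": -0.4, "y": 0, "z": 0, "ax": 0, "ay": 0, "az": 0},
    {"x": -0.4, "y": 0, "z": 0, "ax": 0, "ay": 0, "az": 0},
  ],
)

```text
time_s: 2.75
tool_pos: [0.4675, -0.2069, 0.0123]
tool_rot: [179.9, 0.0, 91.5]
force: [0.4, 1.5, 0.8]
grip_width: 0.0004
grasp_force: 0.6
```

Call:
jog_arm(
  motion=[
    {"x": -0.5, "y": 0.1, "z": 0, "ax": 0, "ay": 0, "az": 0},
    {"x": -0.5, "y": 0.1, "z": 0, "ax": 0, "ay": 0, "az": 0},
    {"x": -0.5, "y": 0.1, "z": 0, "ax": 0, "ay": 0, "az": 0},
    {"x": -0.5, "y": 0.1, "z": 0, "ax": 0, "ay": 0, "az": 0},
    {"x": -0.5, "y": 0.1, "z": 0, "ax": 0, "ay": 0, "az": 0},
  ],
)

```text
time_s: 3.25
tool_pos: [0.4727, -0.2316, 0.0115]
tool_rot: [-180.0, -0.0, 91.5]
force: [-0.0, 1.1, 0.5]
grip_width: 0.0005
grasp_force: 0.6
```

```bash
python3 -c "
from h import *
o=env.get_obs();print(o['tool_pos'],o['tool_rot'],o['force'])
im=env.read_camera('top');cv2.imwrite('pics/t2.png',cv2.resize(im[130:260,205:405,::-1],None,fx=4,fy=4))
"
```

```text
[ 0.47274641 -0.23157209  0.01149122] [-1.79990476e+02 -1.78344180e-03  9.15352469e+01] [-0.01663209  1.11996685  0.50748051]
```

View pics/t2.png

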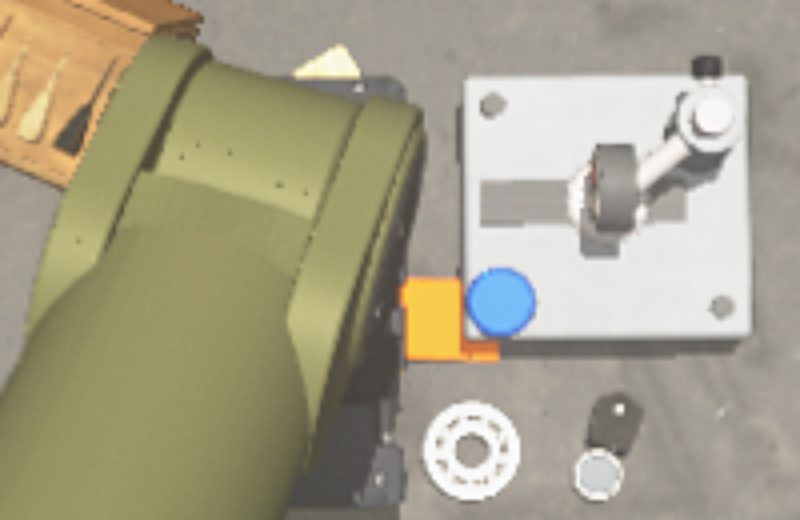

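The wedge's thin end is now at crop (500,350), already under the plate edge, and the wedge is almost in line. Nothing else has moved. I'll keep going, more slowly.

Call:
jog_arm(
  motion=[
    {"x": -0.3, "y": 0.06, "z": 0.05, "ax": 0, "ay": 0, "az": 0},
    {"x": -0.3, "y": 0.06, "z": 0.05, "ax": 0, "ay": 0, "az": 0},
    {"x": -0.2, "y": 0.04, "z": 0, "ax": 0, "ay": 0, "az": 0},
    {"x": -0.2, "y": 0.04, "z": 0, "ax": 0, "ay": 0, "az": 0},
    {"x": 0, "y": 0, "z": 0, "ax": 0, "ay": 0, "az": 0},
  ],
)

```text
time_s: 3.8
tool_pos: [0.475, -0.2416, 0.0105]
tool_rot: [180.0, 0.0, 91.5]
force: [-0.1, -0.2, 0.2]
grip_width: 0.0003
grasp_force: 0.0
```

Call:
jog_arm(
  motion=[
    {"x": -0.1, "y": 0, "z": 0, "ax": 0, "ay": 0, "az": 0},
    {"x": -0.1, "y": 0, "z": 0, "ax": 0, "ay": 0, "az": 0},
    {"x": 0, "y": 0, "z": 0, "ax": 0, "ay": 0, "az": 0},
    {"x": 0, "y": 0, "z": 0, "ax": 0, "ay": 0, "az": 0},
    {"x": 0, "y": 0, "z": 0, "ax": 0, "ay": 0, "az": 0},
  ],
)

```text
time_s: 4.3
tool_pos: [0.475, -0.2432, 0.0106]
tool_rot: [180.0, 0.0, 91.5]
force: [-0.8, 0.8, 0.2]
grip_width: 0.0009
grasp_force: 0.0
```

Call:
jog_arm(
  motion=[
    {"x": -0.1, "y": 0, "z": 0, "ax": 0, "ay": 0, "az": 0},
    {"x": -0.1, "y": 0, "z": 0, "ax": 0, "ay": 0, "az": 0},
    {"x": 0, "y": 0, "z": 0, "ax": 0, "ay": 0, "az": 0},
    {"x": 0, "y": 0, "z": 0, "ax": 0, "ay": 0, "az": 0},
    {"x": 0, "y": 0, "z": 0, "ax": 0, "ay": 0, "az": 0},
  ],
)

```text
time_s: 4.8
tool_pos: [0.4751, -0.2451, 0.0106]
tool_rot: [180.0, 0.0, 91.5]
force: [0.0, 1.2, 0.9]
grip_width: 0.0005
grasp_force: 0.5
```

Call:
jog_arm(
  motion=[
    {"x": -0.1, "y": 0, "z": 0, "ax": 0, "ay": 0, "az": 0},
    {"x": 0, "y": 0, "z": 0, "ax": 0, "ay": 0, "az": 0},
    {"x": 0, "y": 0, "z": 0, "ax": 0, "ay": 0, "az": 0},
    {"x": 0, "y": 0, "z": 0, "ax": 0, "ay": 0, "az": 0},
    {"x": 0, "y": 0, "z": 0, "ax": 0, "ay": 0, "az": 0},
  ],
)

```text
time_s: 5.3
tool_pos: [0.4751, -0.2456, 0.0105]
tool_rot: [-180.0, -0.0, 91.6]
force: [0.4, 3.6, 1.6]
grip_width: 0.0003
grasp_force: 1.7
```

Call:
jog_arm(
  motion=[
    {"x": -0.1, "y": 0, "z": 0, "ax": 0, "ay": 0, "az": 0},
    {"x": 0, "y": 0, "z": 0, "ax": 0, "ay": 0, "az": 0},
    {"x": 0, "y": 0, "z": 0, "ax": 0, "ay": 0, "az": 0},
    {"x": 0, "y": 0, "z": 0, "ax": 0, "ay": 0, "az": 0},
    {"x": 0, "y": 0, "z": 0, "ax": 0, "ay": 0, "az": 0},
  ],
)

```text
time_s: 5.8
tool_pos: [0.4752, -0.2463, 0.0105]
tool_rot: [-180.0, -0.1, 91.6]
force: [0.1, 5.6, 3.2]
grip_width: 0.0008
grasp_force: 2.6
```

Call:
jog_arm(
  motion=[
    {"x": -0.1, "y": 0, "z": 0, "ax": 0, "ay": 0, "az": 0},
    {"x": 0, "y": 0, "z": 0, "ax": 0, "ay": 0, "az": 0},
    {"x": 0, "y": 0, "z": 0, "ax": 0, "ay": 0, "az": 0},
    {"x": 0, "y": 0, "z": 0, "ax": 0, "ay": 0, "az": 0},
    {"x": 0, "y": 0, "z": 0, "ax": 0, "ay": 0, "az": 0},
  ],
)

```text
time_s: 6.3
tool_pos: [0.4752, -0.2465, 0.0105]
tool_rot: [-180.0, -0.1, 91.6]
force: [-0.5, 6.1, 3.5]
grip_width: 0.0007
grasp_force: 3.3
```

```bash
python3 -c "
from h import *
o=env.get_obs();print(o['tool_pos'],o['tool_rot'],o['force'])
im=env.read_camera('top');a=cv2.resize(im[140:240,285:405,::-1],None,fx=5,fy=5)
b=cv2.resize(env.read_camera('scene')[140:260,270:420,::-1],None,fx=5,fy=5);cv2.imwrite('pics/t3.png',a);cv2.imwrite('pics/s3.png',b)
"
```

```text
[ 0.47519171 -0.24653865  0.0104933 ] [-1.79966881e+02 -1.09148897e-01  9.15806072e+01] [-0.53586335  6.13552834  3.47284622]
```

View pics/t3.png

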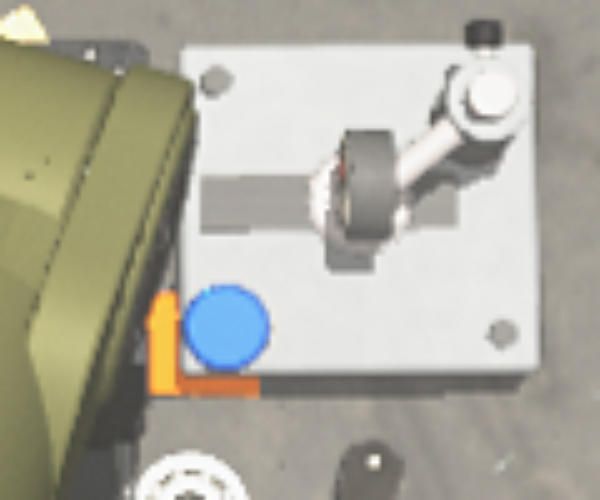

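View pics/s3.png

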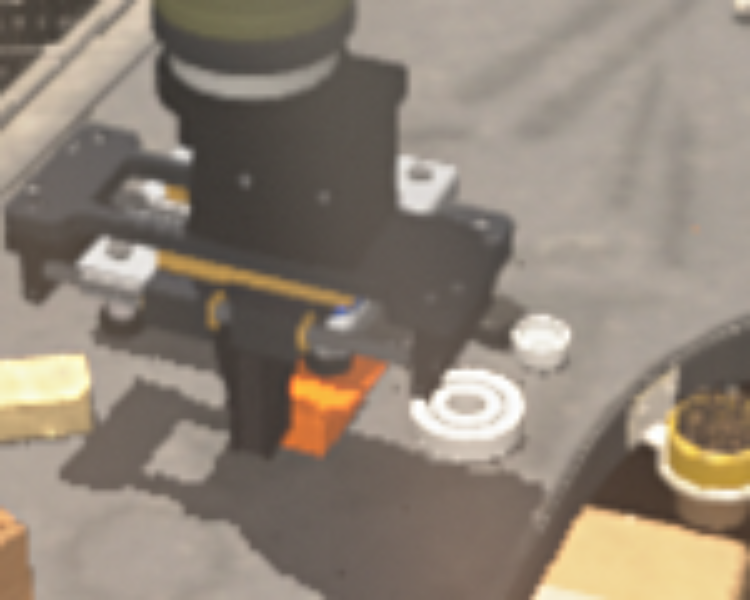

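The top view shows the heel just off the plate edge at crop (160,345). The stand is unmoved and the wedge is square to it. I'll nudge once more and then back off.

Call:
jog_arm(
  motion=[
    {"x": -0.1, "y": 0, "z": 0, "ax": 0, "ay": 0, "az": 0},
    {"x": 0, "y": 0, "z": 0, "ax": 0, "ay": 0, "az": 0},
    {"x": 0, "y": 0, "z": 0, "ax": 0, "ay": 0, "az": 0},
    {"x": 0, "y": 0, "z": 0, "ax": 0, "ay": 0, "az": 0},
    {"x": 0, "y": 0, "z": 0, "ax": 0, "ay": 0, "az": 0},
  ],
)

```text
time_s: 6.9
tool_pos: [0.4752, -0.2468, 0.0105]
tool_rot: [-180.0, -0.2, 91.6]
force: [-1.2, 8.6, 4.6]
grip_width: 0.0001
grasp_force: 4.0
```

Call:
jog_arm(
  motion=[
    {"x": 0.5, "y": 0, "z": 0, "ax": 0, "ay": 0, "az": 0},
    {"x": 1, "y": 0, "z": 0, "ax": 0, "ay": 0, "az": 0},
    {"x": 1, "y": 0, "z": -1, "ax": 0, "ay": 0, "az": 0},
    {"x": 0, "y": 0, "z": -3, "ax": 0, "ay": 0, "az": 0},
    {"x": 0, "y": 0, "z": -4, "ax": 0, "ay": 0, "az": 0},
  ],
)

```text
time_s: 7.4
tool_pos: [0.4731, -0.2228, 0.0904]
tool_rot: [-179.8, -0.1, 91.6]
force: [1.0, -0.3, -0.7]
grip_width: 0.0005
grasp_force: 0.0
```

```bash
python3 -c "
from h import *
o=env.get_obs();print(o['tool_pos'],o['tool_rot'],o['force'])
im=env.read_camera('top');c=blob(cv2.inRange(cv2.cvtColor(im,cv2.COLOR_RGB2HSV),(100,120,80),(125,255,255)),310,185,350,225);print(ray('top',[cen(c)],.046))
plan(.4745,-.3145,.075,91.5,4)
"
```

```text
[ 0.47309953 -0.22281221  0.09042057] [-1.79825210e+02 -8.34444005e-02  9.16052898e+01] [ 1.02793261 -0.30554375 -0.72250716]
[[ 0.47427844 -0.31392825  0.046     ]]
{'x': np.float64(-2.24), 'y': np.float64(-0.15), 'z': np.float64(0.58), 'az': np.float64(0.03)}
{'x': np.float64(-2.24), 'y': np.float64(-0.15), 'z': np.float64(0.58), 'az': np.float64(0.03)}
{'x': np.float64(-2.24), 'y': np.float64(-0.15), 'z': np.float64(0.58), 'az': np.float64(0.03)}
{'x': np.float64(-2.24), 'y': np.float64(-0.15), 'z': np.float64(0.58), 'az': np.float64(0.03)}
```

Call:
jog_arm(
  motion=[
    {"x": -2.3, "y": -0.2, "z": 0, "ax": 0, "ay": 0, "az": 0},
    {"x": -2.3, "y": -0.1, "z": 0, "ax": 0, "ay": 0, "az": 0},
    {"x": -2.3, "y": -0.1, "z": 0, "ax": 0, "ay": 0, "az": 0},
    {"x": -2.2, "y": -0.1, "z": 1, "ax": 0, "ay": 0, "az": 0},
    {"x": 0, "y": 0, "z": 1.5, "ax": 0, "ay": 0, "az": 0},
  ],
)

```text
time_s: 7.95
tool_pos: [0.4721, -0.3196, 0.0667]
tool_rot: [179.9, 0.3, 91.3]
force: [-0.6, 0.3, 1.1]
grip_width: 0.0008
grasp_force: 0.0
```

Call:
jog_arm(
  motion=[
    {"x": 0, "y": 0, "z": 0.5, "ax": 0, "ay": 0, "az": 0},
    {"x": 0, "y": 0, "z": 0.5, "ax": 0, "ay": 0, "az": 0},
    {"x": 0, "y": 0, "z": 0.3, "ax": 0, "ay": 0, "az": 0},
    {"x": 0, "y": 0, "z": 0.2, "ax": 0, "ay": 0, "az": 0},
    {"x": 0, "y": 0, "z": 0, "ax": 0, "ay": 0, "az": 0},
  ],
)

```text
time_s: 8.45
tool_pos: [0.4721, -0.3147, 0.0506]
tool_rot: [-180.0, 0.0, 91.6]
force: [0.0, 0.4, -0.4]
grip_width: 0.0002
grasp_force: 0.0
```

Call:
jog_arm(
  motion=[
    {"x": 0, "y": 0.2, "z": 0.1, "ax": 0, "ay": 0, "az": 0},
    {"x": 0, "y": 0, "z": 0.2, "ax": 0, "ay": 0, "az": 0},
    {"x": 0, "y": 0, "z": 0.2, "ax": 0, "ay": 0, "az": 0},
    {"x": 0, "y": 0, "z": 0, "ax": 0, "ay": 0, "az": 0},
    {"x": 0, "y": 0, "z": 0, "ax": 0, "ay": 0, "az": 0},
  ],
)

```text
time_s: 8.95
tool_pos: [0.4743, -0.3153, 0.0465]
tool_rot: [180.0, 0.0, 91.5]
force: [-0.3, 1.5, 6.1]
grip_width: 0.0002
grasp_force: 2.7
```

Call:
jog_arm(
  motion=[
    {"x": 0, "y": 0, "z": 0.1, "ax": 0, "ay": 0, "az": 0},
    {"x": 0, "y": 0, "z": 0.1, "ax": 0, "ay": 0, "az": 0},
    {"x": 0, "y": 0, "z": 0, "ax": 0, "ay": 0, "az": 0},
    {"x": 0, "y": 0, "z": 0, "ax": 0, "ay": 0, "az": 0},
    {"x": 0, "y": 0, "z": 0, "ax": 0, "ay": 0, "az": 0},
  ],
)

```text
time_s: 9.45
tool_pos: [0.4743, -0.3152, 0.0463]
tool_rot: [-180.0, 0.1, 91.5]
force: [-5.7, 4.3, 16.8]
grip_width: 0.0005
grasp_force: 8.5
```

Call:
jog_arm(
  motion=[
    {"x": 0, "y": 0, "z": -0.1, "ax": 0, "ay": 0, "az": 0},
    {"x": 0, "y": 0, "z": 0, "ax": 0, "ay": 0, "az": 0},
    {"x": 0, "y": 0, "z": 0, "ax": 0, "ay": 0, "az": 0},
    {"x": 0, "y": 0, "z": 0, "ax": 0, "ay": 0, "az": 0},
    {"x": 0, "y": 0, "z": 0, "ax": 0, "ay": 0, "az": 0},
  ],
)

```text
time_s: 9.95
tool_pos: [0.4743, -0.3152, 0.0464]
tool_rot: [180.0, 0.0, 91.5]
force: [-3.4, 2.5, 10.8]
grip_width: 0.0005
grasp_force: 5.7
```

Call:
jog_arm(
  motion=[
    {"x": 0, "y": 0, "z": -0.5, "ax": 0, "ay": 0, "az": 0},
    {"x": 0, "y": 0, "z": -2, "ax": 0, "ay": 0, "az": 0},
    {"x": 0, "y": 0, "z": -4, "ax": 0, "ay": 0, "az": 0},
    {"x": 0, "y": 0, "z": -4, "ax": 0, "ay": 0, "az": 0},
    {"x": 4, "y": 0, "z": -2, "ax": 0, "ay": 0, "az": 0},
  ],
)

```text
time_s: 10.45
tool_pos: [0.4733, -0.2813, 0.173]
tool_rot: [179.8, 0.3, 91.1]
force: [1.5, 0.1, -0.8]
grip_width: 0.0008
grasp_force: 0.0
```

Call:
jog_arm(
  motion=[
    {"x": 5, "y": 0, "z": -1, "ax": 0, "ay": 0, "az": 0},
    {"x": 5, "y": 0, "z": 0, "ax": 0, "ay": 0, "az": 0},
    {"x": 4, "y": 0, "z": 0, "ax": 0, "ay": 0, "az": 0},
    {"x": 0, "y": 0, "z": 0, "ax": 0, "ay": 0, "az": 0},
    {"x": 0, "y": 0, "z": 0, "ax": 0, "ay": 0, "az": 0},
  ],
)

```text
time_s: 10.95
tool_pos: [0.4692, -0.1357, 0.1796]
tool_rot: [180.0, 0.1, 91.7]
force: [-0.6, -0.9, -0.3]
grip_width: 0.0007
grasp_force: 0.0
```

```bash
python3 -c "
from h import *
o=env.get_obs();print(o['tool_pos'],o['force'])
im=env.read_camera('top');s=env.read_camera('scene')
c=blob(cv2.inRange(cv2.cvtColor(im,cv2.COLOR_RGB2HSV),(100,120,80),(125,255,255)),310,185,350,225);print(ray('top',[cen(c)],.046))
a=cv2.resize(im[140:260,285:405,::-1],(400,400));b=cv2.resize(s[150:250,270:370,::-1],(400,400));cv2.imwrite('pics/f.png',np.hstack([a,b]))
"
```

```text
[ 0.46922863 -0.13574154  0.17956745] [-0.62593158 -0.85615312 -0.28236609]
[[ 0.46651624 -0.31343587  0.046     ]]
```

View pics/f.png

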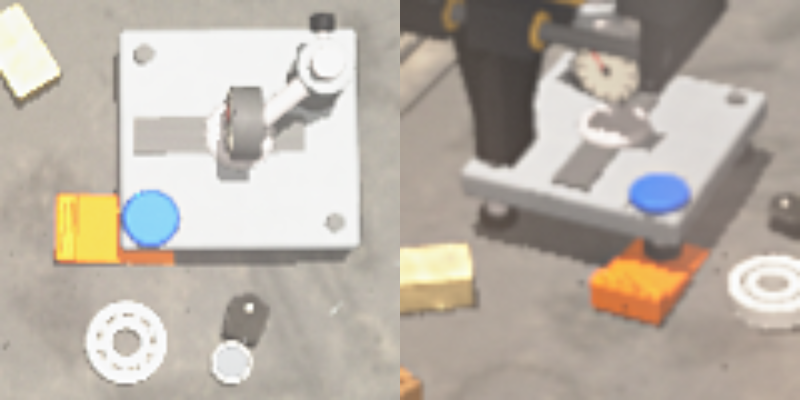

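The final view shows the stand where it was, with plate corners still at about (321,149) and (393,214). The wedge sits under the short foot with its left edge at 301.5 and thin end at 337. The bystanders are unmoved and the arm is clear. The odd pad number from that script looks like a mask effect from the brighter pad, since the pad is still at (330,205) in the picture.

```bash
python3 -c "
from cell import env
print(env.sign_off())"
```

```text
the job is handed in; nothing more can be done
None
```

The wedge is snug under the short foot, the blue pad took a 16.8 N press with about 0.2 mm of give, and the job is handed in at about 11 s with the arm clear and the stand and bystanders unmoved in the final view; the verdict was not shown.

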